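Hold the pot-rack foot's cover over its screw holes

TASK

Turn the red knob on the pot rack's blue clamp foot clockwise (seen from above) until it clicks over its detent and comes to its stop. Then pick up the steel cover plate by its black grip and hold it level over the foot, one to two centimetres above it and not touching it, with its two holes lined up over the two threaded holes so that both show through, and finish still holding it there, steady, so that I can put the screws in. Leave the saucepan, bowl, jar and spatula where they are.

Things in the scene. Friction and masses are not known exactly. Their poses are not given: they have to be found in the camera images.
- foot: Clamp foot of the pot rack, fixed to the table: a low bar 320 mm long (along its y axis), 80 mm wide (x) and 25 mm high, blue ends and a bare aluminium middle. Origin on the table, in the middle between its two threaded holes; the bar reaches from y = -140 to y = +180 mm. z up. A steel tube socket, 38 mm across and 32 mm tall above the foot's top, stands at y = -112 mm; the red knob stands at y = +125 mm
- thread_a (a point): Mouth of a threaded hole, dark, 10 mm across, in the foot's flat top (25 mm above the table), 55 mm from the foot's origin towards the knob (+y of the foot). Axes as the foot's
- thread_b (a point): Mouth of the other threaded hole, like the first, 55 mm from the foot's origin towards the tube socket (-y of the foot)
- clamp_knob (a joint): Turn of the red knob in rad, growing clockwise seen from above, 0 to 1.2. It starts at its stop at 0. A spring detent holds it there with about 0.15 N m, growing weaker as it turns and pushing it back if let go too early; past 0.6 it clicks over and springs on by itself to its other stop at 1.2, where it stays
- knob_grip (a point): Point on the red knob's vertical turning axis at the height to grip, 27 mm above the foot's top (52 mm above the table). The knob is an upright bar grip 14 mm thick (its x axis), 56 mm long (its y axis) and 42 mm tall, its top 71 mm above the table, 4 mm above the foot's top at the bottom. Axes turn with the knob, z up
- cover_grip (a point): Centre of the black grip of the loose cover plate, 28 mm above the plate's underside. The plate is steel, 60 x 140 mm (x, y) and 6 mm thick, 140 to 280 g; the grip on its middle is an upright bar 14 mm thick (x), 56 mm long (y), from 6 to 50 mm above the underside. Starts flat on the table. Axes: y along the plate's and the grip's length, z up. The plate is the same either way round
- hole_a (a point): Centre of one 16 mm through hole of the cover plate, at the underside, 55 mm from the middle in the plate's +y. Axes as the plate's
- hole_b (a point): Centre of the other 16 mm through hole, at the underside, 55 mm from the middle in the plate's -y
- cover: The cover plate; origin at the centre of its underside, axes as cover_grip
- saucepan: Bystander: aluminium saucepan, 152 mm across, 65 mm high, black handle to its +y reaching 242 mm from its centre; origin at the centre of its underside
- bowl: Bystander: blue melamine bowl with two screws in it, 136 mm across, 55 mm high; origin at the centre of its underside
- jar: Bystander: amber glass jar with a steel lid, 60 mm across, 85 mm high; origin at the centre of its underside
- spatula: Bystander: green silicone spatula lying flat along its x axis, 270 mm long; origin at the middle of its length, at its underside
Mind the look-alikes: they are no part of the job. Several things look just like the cover: the one meant starts farthest to the robot's right.

How it is judged:
By the outcome, as a careful person would: the job done as asked, in the order asked, and still so for the second after the job is handed in, while the arm keeps its last pose, push and grip.
It also fails if it takes over 56 s, if anything falls off the work surface, if the arm or the gripper's body presses on something with over 40 N, if the wrist force passes 120 N, or if a joint passes its speed limit or range.

ROBOT

A 7-joint arm with a two-finger parallel gripper is mounted at the origin on the work surface. World frame = base frame: x ahead of the robot, y to its left, z up, the work surface at z = 0. Lengths are in m, angles in rad, forces in N, time in s.
With the tool pointing down it reaches from about 0.4 to 0.85 m from the base axis. Payload 10.4 kg.
Tool frame: the origin (TCP) lies midway between the tips of the shut fingers; the grasp point (between the pads) lies 19 mm behind it; y points along the fingers, x is the direction in which the jaws open and shut, and the axes are right-handed (so a half turn about y gives the same grasp; the last joint's range is limited). The gripper opens to 87 mm and grips with 3 to 60 N. Pads are 19 mm wide; open, the fingers measure 117 mm over their backs; the gripper's body (75 mm by 190 mm) begins 51 mm behind the grasp point.
Start: joints at [1.128, 0.332, -0.065, 1.46, 0.022, 1.35, -0.088], TCP at [0.255, -0.571, 0.223] pointing down, gripper open.
Joint ranges: [-2.6, 2.6], [-0.5, 2.12], [-1.47, 1.34], [0.16, 2.42], [-1.27, 4.41], [0.06, 2.06], [-2.6, 2.6]. Speed limits (rad/s): [2.22, 2.22, 2.79, 2.79, 3.14, 3.14, 3.14].

INTERFACE

Orientations are given as a unit quaternion [x, y, z, w].
In Python, from bench import * gives the robot as it stands.
- The arm moves only by the tool jog_arm, never from a script. Its argument "commands" is a list of rows, each an object with "translation": the shift along the world's x, y, z in mm, a list of three; "twist": the turn about the world's z in rad. A call has 1 to 20 rows; each row shifts and turns the commanded pose from where the row before left it; what a row does not reach is not made up. A row lasts 1/10 s, in which the tool goes at most 50 mm and 8.59 degrees, less where a joint would pass 70% of its speed; a pose out of reach is approached as far as the arm can. A call is refused whole if a number of a shift passes 50 or a number of a turn 0.15, either way. A call with a gripper value outside its range is refused whole. "grip" is the closure, from 0 (fully open) to 1 (shut), set as the call begins (left out, the last holds). The fingers move at their own pace and stop on an object; "grip_force" is the grip in N (left out, the last holds). Time passes only in rows, so rows that do not move let the fingers close. It gives the time, the measured TCP pose, the force and the opening at its end, in the units of the state.
- read_state(): the state, without advancing time (a new reading comes with each control period).
- camera(name): name is "side" or "top" or "wrist"; returns a dict with "img" (420x560x3 uint8, red, green, blue), "fx", "fy", "cx", "cy" (pixels), "cam_to_world" (4x4, takes a point from camera to world coordinates). Camera axes: x right, y down, z forward; pixel columns grow to the right and rows downward; lengths in m; the calibration is good to about 2 mm. A picture is of the moment at which its call begins. There is no depth.
- close_job(): hands the job in, once; it reports no verdict.
The state is a dict: "time": time; "joint_positions": joint angles; "joint_vel": joint speeds; "joint_torque": joint torques, N m; "ee_pos": TCP position; "eef_rot": TCP orientation; "ft_force": force on the tool from outside, world axes, zero at the start; "torque": the same for the moment, N m; "width": finger opening in m.
Only numpy, scipy, OpenCV 4.12 (cv2) and the standard library are available. Lean on these libraries where they do the work, as an engineer would, in place of code of your own. Each camera call takes 0.05 s, during which the arm holds its last target.

## Working session

There is one attempt and no reset: what is moved stays moved. The work goes in short steps, Python scripts to look and compute and a tool call to move; the robot and the scene stay as the last step left them, time stands still between calls to the robot, and variables do not carry over. Pictures are saved under pics/ and viewed, and the job is handed in when it is done.

Besides the shell and the picture viewer there is one more tool, called after ">>>" in YAML: its name, and indented under it one key for each argument. jog_arm: Moves the arm, as the interface text tells. Its arguments: {"type":"object","properties":{"commands":{"type":"array"},"grip":{"type":"number"},"grip_force":{"type":"number"}},"required":["commands"]}

```bash
mkdir -p pics; ls; cat > h.py <<'E'
from bench import *
import numpy as np, cv2, json
def snap(name,fn):
    c=camera(name); cv2.imwrite('pics/'+fn+'.png',cv2.cvtColor(c['img'],cv2.COLOR_RGB2BGR))
    np.savez('pics/'+fn+'.npz',**{k:np.array(c[k]) for k in c}); return c
def load(fn): return np.load('pics/'+fn+'.npz')
def ray(c,u,v,z):
    T=np.array(c['cam_to_world']); d=T[:3,:3]@np.array([(u-c['cx'])/c['fx'],(v-c['cy'])/c['fy'],1]); o=T[:3,3]
    return o+d*(z-o[2])/d[2]
def proj(c,p):
    T=np.linalg.inv(np.array(c['cam_to_world'])); q=T[:3,:3]@np.array(p)+T[:3,3]
    return np.array([c['fx']*q[0]/q[2]+c['cx'],c['fy']*q[1]/q[2]+c['cy']])
def crop(fn,out,u0,v0,u1,v1,s):
    im=cv2.imread('pics/'+fn+'.png')[v0:v1,u0:u1]; cv2.imwrite('pics/'+out+'.png',cv2.resize(im,None,fx=s,fy=s,interpolation=cv2.INTER_CUBIC))
E
python3 - <<'E'
from h import *
s=read_state(); print(s)
for n in ['top','side','wrist']:
    c=snap(n,n+'0'); print(n,np.round(c['cam_to_world'],3).tolist(),c['fx'],c['cx'],c['cy'])
E
```

```text
pics
{'time': 0.0, 'joint_positions': array([ 1.12843138,  0.33287374, -0.06466953,  1.46095646,  0.02162559,
        1.34988818, -0.08850467]), 'joint_vel': array([-0.00039804,  0.00233646,  0.00064401,  0.00044216, -0.00039538,
       -0.00023673,  0.00051542]), 'joint_torque': array([-8.02536397e-04, -6.23273993e+01,  2.40159774e-02, -3.89896953e+01,
       -6.13026833e-02,  3.97645449e-02,  1.66217301e-04]), 'ee_pos': array([ 0.25452689, -0.57039795,  0.22174547]), 'eef_rot': array([-0.59295439,  0.3852996 , -0.38441454,  0.59344315]), 'ft_force': array([-0.91670808,  0.44529524,  0.57775298]), 'torque': array([-0.04661671,  0.01951202, -0.05088154]), 'width': 0.08706829812606431}
top [[0.057, -0.974, 0.218, 0.315], [-0.998, -0.055, 0.011, -0.097], [0.001, -0.218, -0.976, 1.063], [0.0, 0.0, 0.0, 1.0]] 424.37738887665563 278.5709657876678 211.0751317268118
side [[-0.979, -0.142, 0.144, 0.33], [-0.202, 0.699, -0.686, 0.815], [-0.004, -0.701, -0.713, 0.997], [0.0, 0.0, 0.0, 1.0]] 477.35643299787546 278.86917523073384 213.18667703450487
wrist [[0.407, -0.87, -0.277, 0.33], [-0.913, -0.388, -0.122, -0.538], [-0.001, 0.303, -0.953, 0.384], [0.0, 0.0, 0.0, 1.0]] 291.7334198388206 277.80428357229385 207.8645403354604
```

View pics/top0.png

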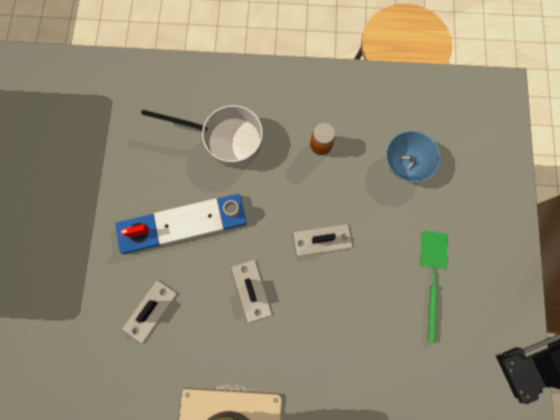

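View pics/side0.png

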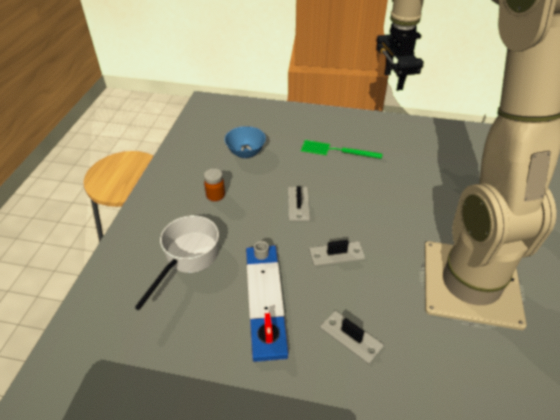

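View pics/wrist0.png

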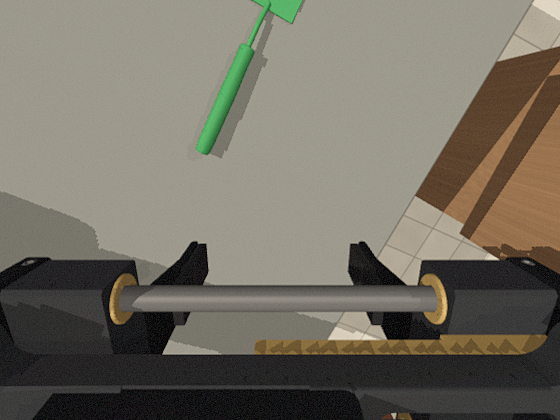

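Top view shows three cover look-alikes, with grips at (147,311), (251,290) and (324,239). Image right is the robot's right, so the candidate is (324,239). The foot runs from the knob at (134,231) to the socket at (231,208). Next I'll look at close crops.

```bash
python3 - <<'E'
from h import *
c=load('top0')
for n,p,z in [('pl1',(147,311),.03),('pl2',(251,290),.03),('pl3',(324,239),.03),('knob',(137,232),.052),('sock',(231,208),.057)]:
    print(n,ray(c,*p,z).round(3))
crop('top0','c_foot',105,180,265,260,5)
crop('top0','c_pl',285,215,365,265,10)
crop('side0','c_sfoot',230,230,310,370,4)
crop('side0','c_spl',270,170,340,230,10)
E
```

```text
pl1 [0.286 0.213 0.03 ]
pl2 [ 0.348 -0.03   0.03 ]
pl3 [ 0.482 -0.2    0.03 ]
knob [0.47  0.253 0.052]
sock [0.541 0.031 0.057]
```

View pics/c_foot.png

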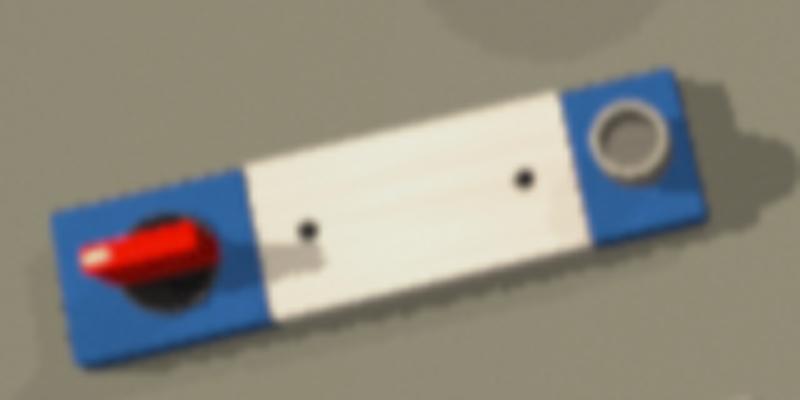

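View pics/c_pl.png

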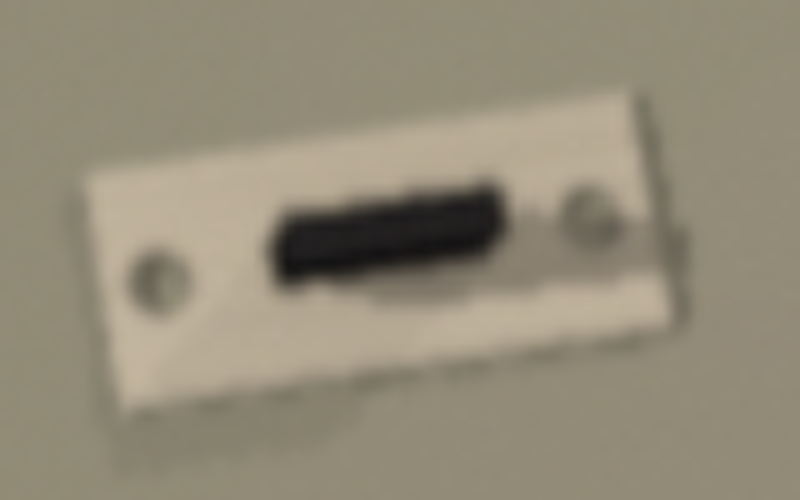

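View pics/c_sfoot.png

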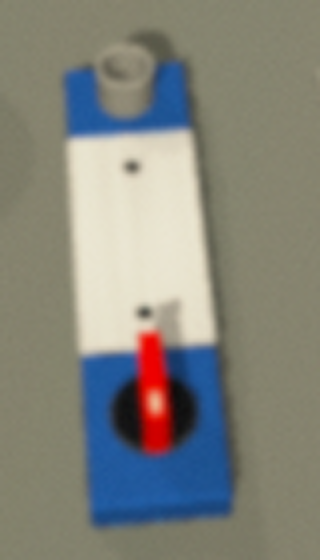

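View pics/c_spl.png

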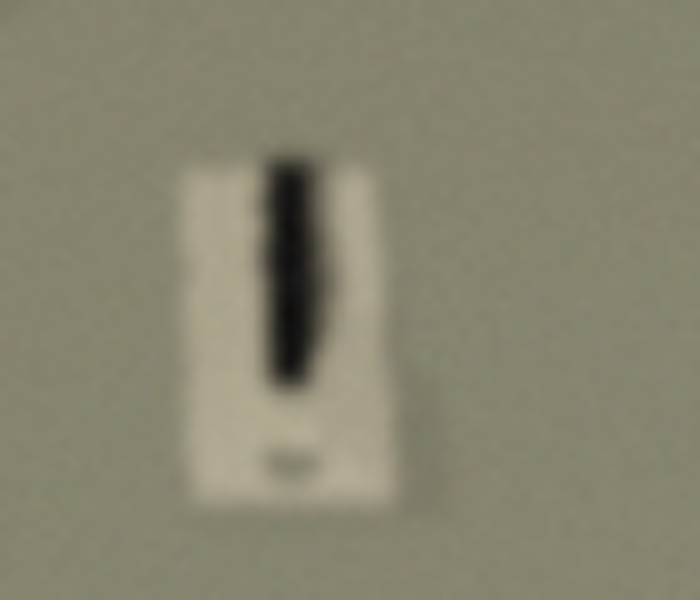

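```bash
python3 - <<'E'
from h import *
t=load('top0');s=load('side0')
def f(c,u0,v0,k,p,z): return ray(c,(p[0]+.5)/k-.5+u0,(p[1]+.5)/k-.5+v0,z)[:2]
a1=f(t,105,180,5,(308,231),.025);b1=f(t,105,180,5,(524,179),.025)
a2=f(s,230,230,4,(144,313),.025);b2=f(s,230,230,4,(132,167),.025)
for a,b in[(a1,b1),(a2,b2)]:
    d=a-b; print('foot a',a.round(4),'b',b.round(4),'mid',((a+b)/2).round(4),'len',np.hypot(*d).round(4),'yaw of +y',np.arctan2(d[1],d[0]).round(3), 'knob',((a+b)/2+d/np.hypot(*d)*.125).round(4))
h1=f(t,285,215,10,(160,282),.003);h2=f(t,285,215,10,(592,215),.003);d=h1-h2
print('plate',h1,h2,((h1+h2)/2).round(4),np.hypot(*d).round(4),np.arctan2(d[1],d[0]).round(3))
# plate corners top z=.006
cs=[f(t,285,215,10,p,.006) for p in[(85,178),(635,95),(672,325),(122,408)]]
m=np.mean(cs,0);d=(cs[0]+cs[3]-cs[1]-cs[2])/2;print('corner ctr',m.round(4),np.hypot(*d),np.arctan2(d[1],d[0]).round(3))
cs=[f(s,270,170,10,p,.006) for p in[(180,168),(378,168),(398,500),(192,500)]]
m=np.mean(cs,0);d=(cs[2]+cs[3]-cs[0]-cs[1])/2;print('side corner ctr',m.round(4),np.hypot(*d),np.arctan2(d[1],d[0]).round(3))
# knob top
e=[f(t,105,180,5,p,.071) for p in[(82,262),(195,235)]];d=e[0]-e[1];print('knobtop',e,np.hypot(*d),np.arctan2(d[1],d[0]))
crop('top0','c_knob',112,210,162,250,15)
crop('side0','c_sknob',245,305,295,365,10)
E
```

```text
foot a [0.4934 0.192 ] b [0.5258 0.0872] mid [0.5096 0.1396] len 0.1097 yaw of +y 1.871 knob [0.4726 0.259 ]
foot a [0.4933 0.1962] b [0.525  0.0911] mid [0.5091 0.1437] len 0.1098 yaw of +y 1.864 knob [0.4731 0.2634]
plate [ 0.47316994 -0.14452394] [ 0.49641495 -0.25277189] [ 0.4848 -0.1986] 0.1107 1.782
corner ctr [ 0.4838 -0.199 ] 0.14044232985582092 1.778
side corner ctr [ 0.483  -0.1951] 0.14171231919750815 1.78
knobtop [array([0.46453574, 0.28437293]), array([0.4805029 , 0.23258031])] 0.05419802131393333 1.8698412460594458
```

View pics/c_knob.png

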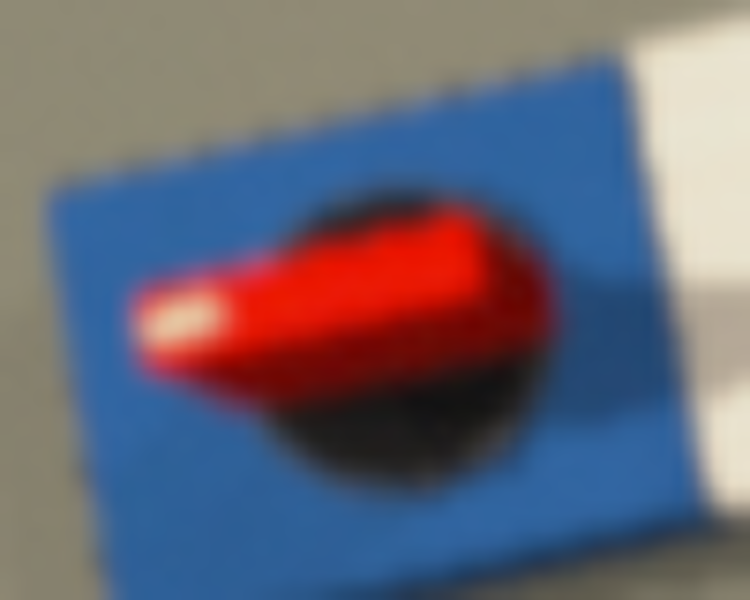

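View pics/c_sknob.png

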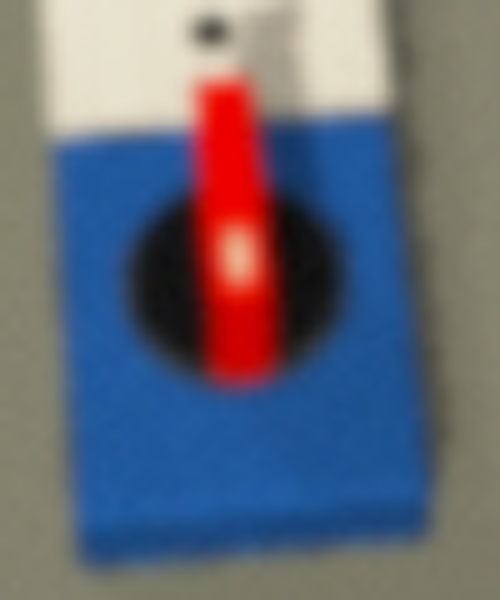

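```bash
python3 - <<'E'
from h import *
from scipy.spatial.transform import Rotation as R
M=R.from_quat(read_state()['eef_rot']).as_matrix();print(M.round(3));print(np.arctan2(M[1,0],M[0,0]))
E
```

```text
[[ 0.408 -0.     0.913]
 [-0.913  0.001  0.408]
 [-0.001 -1.    -0.   ]]
-1.150955015622558
```

>>> jog_arm:
  commands:
    - {"translation": [20, 39, 0], "twist": 0.07}
    - {"translation": [20, 39, 0], "twist": 0.07}
    - {"translation": [20, 39, 0], "twist": 0.07}
    - {"translation": [20, 39, 0], "twist": 0.07}
    - {"translation": [20, 39, 0], "twist": 0.07}
    - {"translation": [20, 39, 0], "twist": 0.07}
    - {"translation": [20, 39, 0], "twist": 0.07}
    - {"translation": [20, 39, 0], "twist": 0.07}
    - {"translation": [20, 39, 0], "twist": 0.07}
    - {"translation": [20, 39, 0], "twist": 0.07}
    - {"translation": [20, 39, 0], "twist": 0.07}
    - {"translation": [20, 39, 0], "twist": 0.07}
    - {"translation": [-3, 45, -10], "twist": 0.076}
    - {"translation": [-3, 45, -10], "twist": 0.076}
    - {"translation": [-3, 45, -10], "twist": 0.076}
    - {"translation": [-3, 45, -10], "twist": 0.076}
    - {"translation": [-3, 45, -10], "twist": 0.076}
    - {"translation": [-3, 45, -10], "twist": 0.076}
    - {"translation": [-3, 45, -10], "twist": 0.076}
    - {"translation": [-3, 45, -10], "twist": 0.076}
  grip: 0

```text
time: 2.15
ee_pos: [0.4705, 0.2587, 0.1422]
eef_rot: [0.699, 0.106, -0.105, -0.699]
ft_force: [1.4, -0.4, 0.4]
width: 0.0873
```

>>> jog_arm:
  commands:
    - {"translation": [0, 0, 0], "twist": 0}
    - {"translation": [0, 0, 0], "twist": 0}
    - {"translation": [0, 0, 0], "twist": 0}

```text
time: 2.45
ee_pos: [0.4712, 0.2561, 0.1425]
eef_rot: [0.7, 0.104, -0.104, -0.699]
ft_force: [0.4, -0.5, -0.1]
width: 0.087
```

```bash
cat >> h.py <<'E'
from scipy.spatial.transform import Rotation as R
def st():
    s=read_state(); M=R.from_quat(s['eef_rot']).as_matrix()
    print('t',round(s['time'],2),'pos',s['ee_pos'].round(4),'jaw yaw',np.arctan2(M[1,0],M[0,0]).round(3),'down',M[:,1].round(3),'F',s['ft_force'].round(1),'M',s['torque'].round(2),'w',round(s['width'],4),'q',s['joint_positions'].round(2)); return s
E
python3 - <<'E'
from h import *
st(); c=snap('wrist','wrist1'); t=snap('top','top1')
for n,p in [('knob',(.473,.261,.071)),('knob+y',(.473-.0082*1,.261+.0267,.071)),('tha',(.4933,.194,.025)),('thb',(.5254,.089,.025))]: print(n,proj(c,p).round(1))
E
```

```text
t 2.45 pos [0.4712 0.2561 0.1425] jaw yaw 0.295 down [ 0.    -0.001 -1.   ] F [ 0.4 -0.5 -0.1] M [-0.02 -0.09 -0.05] w 0.087 q [ 0.15  0.31 -0.85  1.76  0.25  1.18 -0.48]
knob [283.  212.8]
knob+y [283.1 180.4]
tha [281.9 261.2]
thb [281.7 344.5]
```

View pics/wrist1.png

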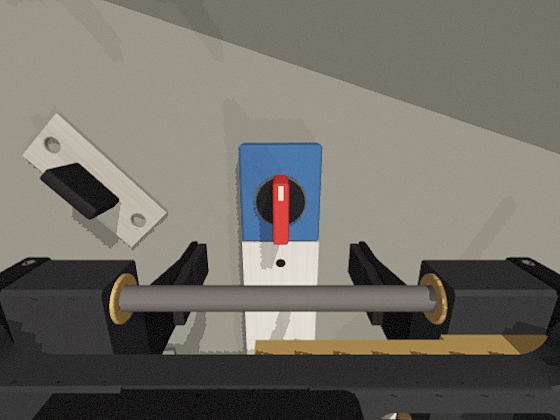

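Wrist view: the knob bar is upright in the image at column 281, rows 176–244, and thread_a is at (281,263), so the jaws are aligned across the bar. I'm descending onto it.

>>> jog_arm:
  commands:
    - {"translation": [1, 4, -25], "twist": 0}
    - {"translation": [0, 0, -25], "twist": 0}
    - {"translation": [0, 0, -20], "twist": 0}
    - {"translation": [0, 0, -15], "twist": 0}
    - {"translation": [0, 0, -12], "twist": 0}
    - {"translation": [0, 0, -9], "twist": 0}
    - {"translation": [0, 0, 0], "twist": 0}
    - {"translation": [0, 0, 0], "twist": 0}

```text
time: 3.35
ee_pos: [0.472, 0.2614, 0.037]
eef_rot: [-0.699, -0.105, 0.104, 0.699]
ft_force: [1.0, 0.8, 0.7]
width: 0.0868
```

>>> jog_arm:
  commands:
    - {"translation": [0, 0, 0], "twist": 0}
    - {"translation": [0, 0, 0], "twist": 0}
    - {"translation": [0, 0, 0], "twist": 0}
    - {"translation": [0, 0, 0], "twist": 0}
    - {"translation": [0, 0, 0], "twist": 0}
    - {"translation": [0, 0, 0], "twist": 0}
    - {"translation": [0, 0, 0], "twist": 0}
    - {"translation": [0, 0, 0], "twist": 0}
  grip: 1
  grip_force: 25

```text
time: 4.15
ee_pos: [0.4717, 0.2613, 0.0366]
eef_rot: [-0.699, -0.105, 0.105, 0.699]
ft_force: [0.2, -0.4, -0.4]
width: 0.0308
```

```bash
python3 - <<'E'
from h import *
st(); c=snap('wrist','wrist2'); snap('side','side2')
E
```

```text
t 4.15 pos [0.4717 0.2613 0.0366] jaw yaw 0.297 down [-0.  0. -1.] F [ 0.2 -0.4 -0.4] M [-0.02 -0.08  0.02] w 0.0308 q [ 0.07  0.45 -0.79  1.85  0.38  1.   -0.58]
```

View pics/wrist2.png

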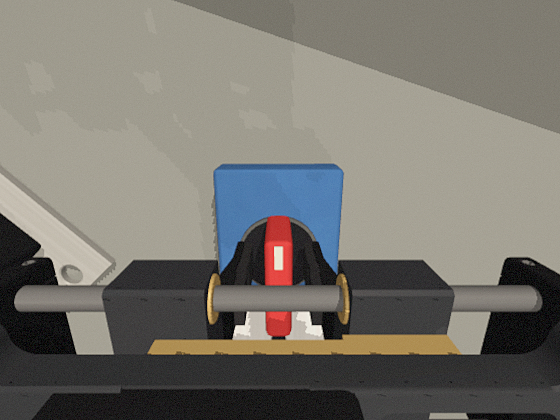

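Wrist view: the fingers are closing evenly around the red bar at column 279, and they haven't reached it yet. I'll let them finish.

>>> jog_arm:
  commands:
    - {"translation": [0, 0, 0], "twist": 0}
    - {"translation": [0, 0, 0], "twist": 0}
    - {"translation": [0, 0, 0], "twist": 0}
    - {"translation": [0, 0, 0], "twist": 0}
    - {"translation": [0, 0, 0], "twist": 0}
    - {"translation": [0, 0, 0], "twist": 0}

```text
time: 4.85
ee_pos: [0.472, 0.2613, 0.0366]
eef_rot: [-0.699, -0.105, 0.104, 0.699]
ft_force: [2.4, 0.4, -2.9]
width: 0.0139
```

```bash
python3 - <<'E'
from h import *
st()
E
```

```text
t 4.85 pos [0.472  0.2613 0.0366] jaw yaw 0.297 down [ 0.001  0.    -1.   ] F [ 2.4  0.4 -2.9] M [ 0.25 -0.76  0.06] w 0.0139 q [ 0.07  0.45 -0.79  1.85  0.38  1.   -0.58]
```

>>> jog_arm:
  commands:
    - {"translation": [0, 0, 0], "twist": -0.06}
    - {"translation": [0, 0, 0], "twist": -0.06}
    - {"translation": [0, 0, 0], "twist": -0.06}
    - {"translation": [0, 0, 0], "twist": -0.06}
    - {"translation": [0, 0, 0], "twist": -0.06}
  grip_force: 35

```text
time: 5.35
ee_pos: [0.4726, 0.2614, 0.0366]
eef_rot: [-0.707, 0.001, -0.003, 0.707]
ft_force: [7.2, 2.7, -7.1]
width: 0.0137
```

```bash
python3 - <<'E'
from h import *
st()
E
```

```text
t 5.35 pos [0.4726 0.2614 0.0366] jaw yaw -0.006 down [ 0.002  0.001 -1.   ] F [ 7.2  2.7 -7.1] M [ 0.54 -1.62  0.11] w 0.0137 q [ 0.03  0.43 -0.73  1.85  0.34  0.98 -0.85]
```

>>> jog_arm:
  commands:
    - {"translation": [0, 0, 0], "twist": -0.06}
    - {"translation": [0, 0, 0], "twist": -0.06}
    - {"translation": [0, 0, 0], "twist": -0.06}
    - {"translation": [0, 0, 0], "twist": -0.06}
    - {"translation": [0, 0, 0], "twist": -0.06}
    - {"translation": [0, 0, 0], "twist": -0.06}
    - {"translation": [0, 0, 0], "twist": -0.06}
    - {"translation": [0, 0, 0], "twist": -0.06}
    - {"translation": [0, 0, 0], "twist": -0.06}
    - {"translation": [0, 0, 0], "twist": -0.06}
    - {"translation": [0, 0, 0], "twist": -0.06}
    - {"translation": [0, 0, 0], "twist": -0.06}
    - {"translation": [0, 0, 0], "twist": -0.06}
    - {"translation": [0, 0, 0], "twist": -0.06}
    - {"translation": [0, 0, 0], "twist": -0.05}
    - {"translation": [0, 0, 0], "twist": 0}
    - {"translation": [0, 0, 0], "twist": 0}

```text
time: 7.05
ee_pos: [0.4743, 0.2606, 0.0366]
eef_rot: [-0.637, 0.305, -0.307, 0.638]
ft_force: [13.6, 0.7, -9.8]
width: 0.0139
```

```bash
python3 - <<'E'
from h import *
st(); c=snap('wrist','wrist3')
E
```

```text
t 7.05 pos [0.4743 0.2606 0.0366] jaw yaw -0.895 down [ 0.004  0.001 -1.   ] F [13.6  0.7 -9.8] M [ 0.19 -2.95 -0.11] w 0.0139 q [-0.1   0.39 -0.57  1.86  0.26  0.96 -1.68]
```

View pics/wrist3.png

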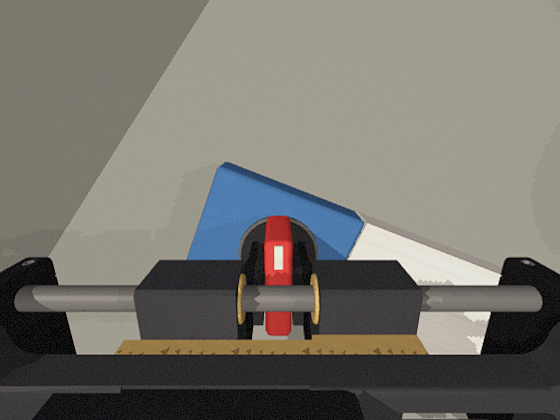

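Wrist view: the red bar (column 279) has turned with the gripper by about 1.19 rad relative to the blue foot. Now I'll release it and rise.

>>> jog_arm:
  commands:
    - {"translation": [0, 0, 0], "twist": 0}
    - {"translation": [0, 0, 0], "twist": 0}
    - {"translation": [0, 0, 0], "twist": 0}
    - {"translation": [0, 0, 0], "twist": 0}
    - {"translation": [0, 0, 0], "twist": 0}
    - {"translation": [0, 0, 20], "twist": 0}
    - {"translation": [0, 0, 30], "twist": 0}
    - {"translation": [0, 0, 35], "twist": 0}
    - {"translation": [0, 0, 30], "twist": 0}
    - {"translation": [0, 0, 20], "twist": 0}
    - {"translation": [0, 0, 0], "twist": 0}
  grip: 0

```text
time: 8.2
ee_pos: [0.473, 0.2623, 0.1746]
eef_rot: [-0.637, 0.304, -0.306, 0.639]
ft_force: [0.7, 0.2, -0.0]
width: 0.0857
```

```bash
python3 - <<'E'
from h import *
st(); c=snap('wrist','wrist4')
E
```

```text
t 8.2 pos [0.473  0.2623 0.1746] jaw yaw -0.893 down [ 0.005  0.002 -1.   ] F [ 0.7  0.2 -0. ] M [-0.02 -0.11 -0.01] w 0.0857 q [-0.06  0.23 -0.61  1.73  0.14  1.22 -1.59]
```

View pics/wrist4.png

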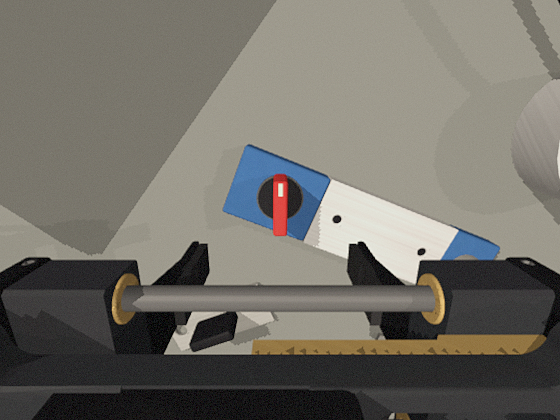

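Wrist view: the knob (280,205) stays put after release. The thread line (337,219)–(421,252) puts it at about 1.197 rad from its start, which is the stop. Next I move to the cover.

>>> jog_arm:
  commands:
    - {"translation": [1, -25, 0], "twist": 0.092}
    - {"translation": [1, -40, 0], "twist": 0.092}
    - {"translation": [1, -40, 0], "twist": 0.092}
    - {"translation": [1, -40, 0], "twist": 0.092}
    - {"translation": [1, -40, 0], "twist": 0.092}
    - {"translation": [1, -40, 0], "twist": 0.092}
    - {"translation": [1, -40, 0], "twist": 0.092}
    - {"translation": [1, -40, 0], "twist": 0.092}
    - {"translation": [1, -40, -10], "twist": 0.092}
    - {"translation": [1, -40, -10], "twist": 0.092}
    - {"translation": [1, -40, -10], "twist": 0.092}
    - {"translation": [0, -35, -10], "twist": 0.09}
    - {"translation": [0, 0, 0], "twist": 0}
    - {"translation": [0, 0, 0], "twist": 0}
    - {"translation": [0, 0, 0], "twist": 0}

```text
time: 9.75
ee_pos: [0.4827, -0.1974, 0.1311]
eef_rot: [-0.703, -0.074, 0.074, 0.704]
ft_force: [0.6, 0.2, 0.1]
width: 0.0869
```

```bash
python3 - <<'E'
from h import *
w=load('wrist4')
a=ray(w,337,219,.025)[:2];b=ray(w,421,252,.025)[:2];d=a-b
print('thr',a,b,((a+b)/2).round(4),np.hypot(*d),np.arctan2(d[1],d[0]))
st(); c=snap('wrist','wrist5')
for p in [(.484,-.198,.05)]: print(proj(c,p))
E
```

```text
thr [0.49246343 0.19103804] [0.52393409 0.08601616] [0.5082 0.1385] 0.10963574689918519 1.8619393782195426
t 9.75 pos [ 0.4827 -0.1974  0.1311] jaw yaw 0.21 down [-0.001  0.001 -1.   ] F [0.6 0.2 0.1] M [ 0.01 -0.1   0.  ] w 0.0869 q [ 0.59  0.2  -0.32  1.83  0.07  1.12  0.46]
[280.40485903 214.70874288]
```

View pics/wrist5.png

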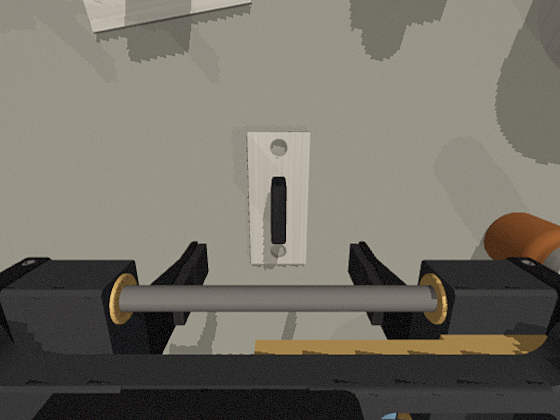

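```bash
python3 - <<'E'
from h import *
w=load('wrist5')
cs=[ray(w,*p,.006)[:2] for p in[(248,132),(310,132),(306,265),(250,265)]]
d=(cs[0]+cs[1]-cs[2]-cs[3])/2
print(np.mean(cs,0).round(4),np.hypot(*d),np.arctan2(d[1],d[0])-np.pi/2)
a=ray(w,278.8,147,.004)[:2];b=ray(w,278.8,251,.004)[:2];d=a-b;print(a,b,(a+b)/2,np.hypot(*d),np.arctan2(d[1],d[0])-np.pi/2)
print(proj(w,(.4827,-.1974,.05)))
E
```

```text
[ 0.4829 -0.2009] 0.14208908373279247 0.20260807896799427
[ 0.47139133 -0.14529625] [ 0.49470984 -0.25461229] [ 0.48305058 -0.19995427] 0.11177544567124145 0.21016293747182635
[279.10646033 213.78828476]
```

Wrist view: the plate is centred at column 279 with holes at (279,147) and (279,251), aligned with the jaws. The centre is about (0.483,-0.200). I'm descending and closing on the grip.

>>> jog_arm:
  commands:
    - {"translation": [0, -2, -25], "twist": 0}
    - {"translation": [0, 0, -30], "twist": 0}
    - {"translation": [0, 0, -25], "twist": 0}
    - {"translation": [0, 0, -18], "twist": 0}
    - {"translation": [0, 0, -12], "twist": 0}
    - {"translation": [0, 0, -7], "twist": 0}
    - {"translation": [0, 0, 0], "twist": 0}
    - {"translation": [0, 0, 0], "twist": 0}
    - {"translation": [0, 0, 0], "twist": 0}

```text
time: 10.7
ee_pos: [0.4834, -0.2009, 0.0155]
eef_rot: [0.704, 0.074, -0.073, -0.703]
ft_force: [-0.0, 0.4, 0.0]
width: 0.0869
```

>>> jog_arm:
  commands:
    - {"translation": [0, 0, 0], "twist": 0}
    - {"translation": [0, 0, 0], "twist": 0}
    - {"translation": [0, 0, 0], "twist": 0}
    - {"translation": [0, 0, 0], "twist": 0}
    - {"translation": [0, 0, 0], "twist": 0}
    - {"translation": [0, 0, 0], "twist": 0}
    - {"translation": [0, 0, 0], "twist": 0}
    - {"translation": [0, 0, 0], "twist": 0}
    - {"translation": [0, 0, 0], "twist": 0}
    - {"translation": [0, 0, 0], "twist": 0}
    - {"translation": [0, 0, 0], "twist": 0}
    - {"translation": [0, 0, 0], "twist": 0}
    - {"translation": [0, 0, 0], "twist": 0}
    - {"translation": [0, 0, 0], "twist": 0}
  grip: 1
  grip_force: 40

```text
time: 12.1
ee_pos: [0.4828, -0.2007, 0.0146]
eef_rot: [-0.703, -0.074, 0.074, 0.703]
ft_force: [-0.5, -0.3, -0.8]
width: 0.0138
```

```bash
python3 - <<'E'
from h import *
st(); c=snap('wrist','wrist6')
E
```

```text
t 12.1 pos [ 0.4828 -0.2007  0.0146] jaw yaw 0.209 down [ 0.  0. -1.] F [-0.5 -0.3 -0.8] M [ 0.01 -0.31 -0.04] w 0.0138 q [ 0.57  0.35 -0.3   1.92  0.13  0.88  0.41]
```

View pics/wrist6.png

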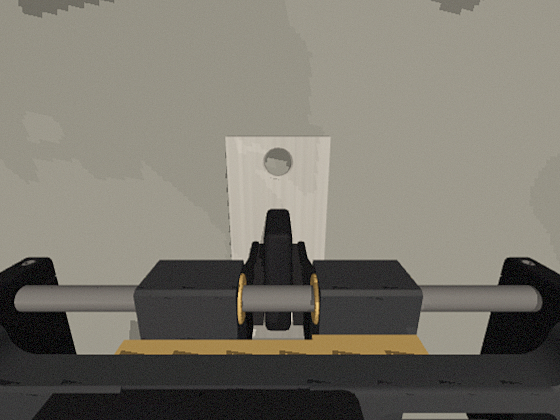

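Wrist view: the fingers hold the grip at column 278 and the far hole shows at (278,161). Now I'll lift and carry.

>>> jog_arm:
  commands:
    - {"translation": [0, 0, 8], "twist": 0}
    - {"translation": [0, 0, 16], "twist": 0}
    - {"translation": [0, 0, 24], "twist": 0}
    - {"translation": [0, 0, 24], "twist": 0}
    - {"translation": [0, 0, 16], "twist": 0}
    - {"translation": [0, 0, 8], "twist": 0}
    - {"translation": [1, 10, 0], "twist": 0.006}
    - {"translation": [2, 25, 0], "twist": 0.008}
    - {"translation": [2, 30, 0], "twist": 0.008}
    - {"translation": [3, 35, 0], "twist": 0.008}
    - {"translation": [3, 35, 0], "twist": 0.008}
    - {"translation": [3, 35, 0], "twist": 0.008}
    - {"translation": [3, 35, 0], "twist": 0.008}
    - {"translation": [3, 35, 0], "twist": 0.008}
    - {"translation": [2, 35, 0], "twist": 0.008}
    - {"translation": [2, 30, 0], "twist": 0.008}
    - {"translation": [1, 25, 0], "twist": 0.008}
    - {"translation": [1, 10, 0], "twist": 0}
    - {"translation": [0, 0, 0], "twist": 0}
    - {"translation": [0, 0, 0], "twist": 0}

```text
time: 14.15
ee_pos: [0.5085, 0.1381, 0.11]
eef_rot: [0.7, 0.103, -0.104, -0.699]
ft_force: [0.2, 0.3, -2.8]
width: 0.0141
```

>>> jog_arm:
  commands:
    - {"translation": [0, 0, 0], "twist": 0}
    - {"translation": [0, 0, 0], "twist": 0}
    - {"translation": [0, 0, 0], "twist": 0}

```text
time: 14.45
ee_pos: [0.5089, 0.1384, 0.1106]
eef_rot: [0.7, 0.104, -0.103, -0.699]
ft_force: [-0.2, 0.4, -2.8]
width: 0.0137
```

```bash
python3 - <<'E'
from h import *
st(); c=snap('wrist','wrist7');snap('side','side7')
w=load('wrist6'); print(ray(w,278,161.5,.006))
E
```

```text
t 14.45 pos [0.5089 0.1384 0.1106] jaw yaw 0.294 down [ 0. -0. -1.] F [-0.2  0.4 -2.8] M [-0.01 -0.11  0.05] w 0.0137 q [ 0.14  0.26 -0.56  1.83  0.16  1.09 -0.18]
[ 0.47016748 -0.14529941  0.006     ]
```

View pics/wrist7.png

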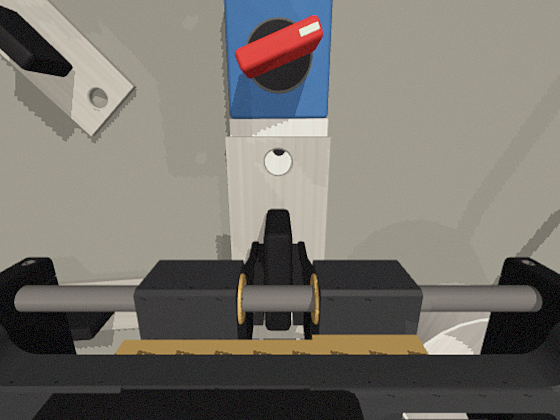

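View pics/side7.png

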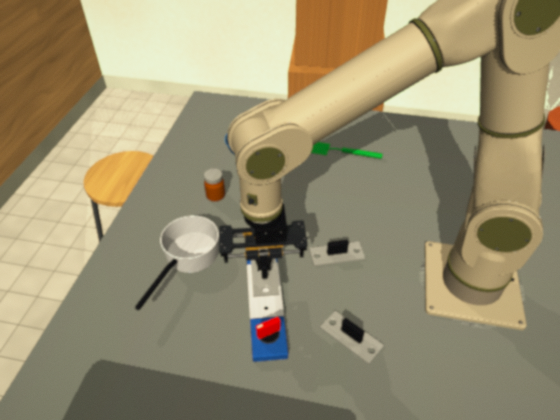

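Wrist view: thread_a peeks through the far hole (278,161) at (279,152), and the plate is square with the foot. The knob sits turned at (279,45). I'm lowering to about 15 mm clearance.

>>> jog_arm:
  commands:
    - {"translation": [0, 0, -8], "twist": 0}
    - {"translation": [0, 0, -10], "twist": 0}
    - {"translation": [0, 0, -10], "twist": 0}
    - {"translation": [0, 0, -10], "twist": 0}
    - {"translation": [0, 0, -8], "twist": 0}
    - {"translation": [0, 0, -6], "twist": 0}
    - {"translation": [0, 0, -4], "twist": 0}
    - {"translation": [0, 0, 0], "twist": 0}
    - {"translation": [0, 0, 0], "twist": 0}
    - {"translation": [0, 0, 0], "twist": 0}
    - {"translation": [0, 0, 0], "twist": 0}

```text
time: 15.65
ee_pos: [0.509, 0.1393, 0.0549]
eef_rot: [0.699, 0.104, -0.104, -0.699]
ft_force: [0.0, -0.4, -2.3]
width: 0.0138
```

```bash
python3 - <<'E'
from h import *
st(); snap('wrist','wrist8');snap('side','side8');snap('top','top8')
crop('wrist8','c_w8',238,125,318,185,10)
crop('side8','c_s8',225,220,305,360,4)
crop('top8','c_t8',105,170,265,260,5)
E
```

```text
t 15.65 pos [0.509  0.1393 0.0549] jaw yaw 0.295 down [ 0.001  0.    -1.   ] F [ 0.  -0.4 -2.3] M [-0.02 -0.11 -0.02] w 0.0138 q [ 0.12  0.34 -0.54  1.88  0.21  0.98 -0.22]
```

View pics/c_w8.png

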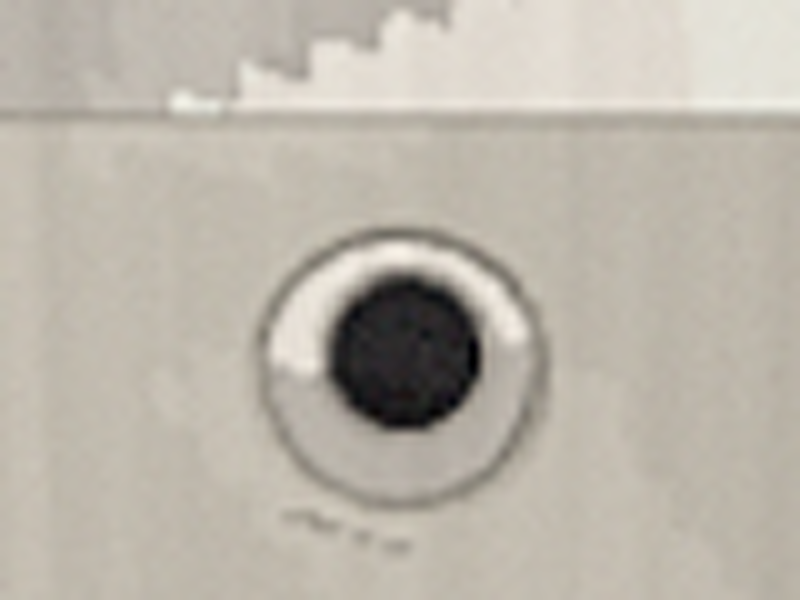

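View pics/c_s8.png

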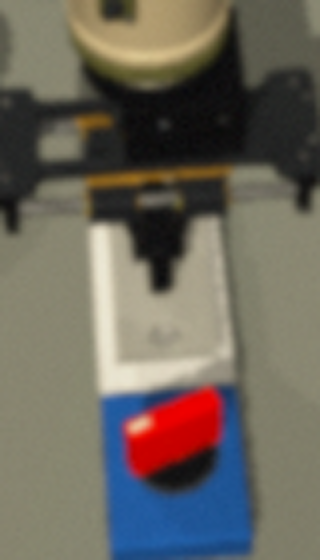

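View pics/c_t8.png

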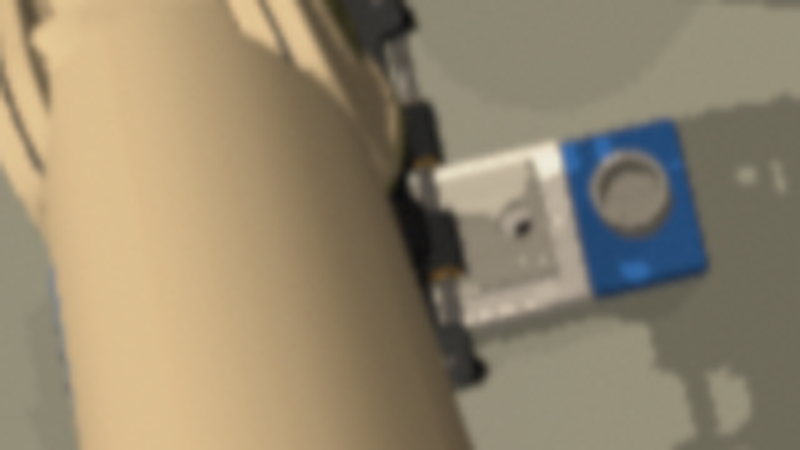

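```bash
python3 - <<'E'
from h import *
w=load('wrist8')
g=lambda x,y:((x+.5)/10-.5+238,(y+.5)/10-.5+125)
h=ray(w,*g(404,368),.0463)[:2];t=ray(w,*g(405,351),.025)[:2]
fx=np.array([np.cos(.296),np.sin(.296)]);fy=np.array([-fx[1],fx[0]])
print(h,t,'hole-thread foot axes mm',(h-t)@fx*1e3,(h-t)@fy*1e3)
print('hole wrt tcp',h-np.array([.509,.1393]))
crop('top8','c_t8b',188,195,228,225,20)
E
```

```text
[0.49147893 0.19357923] [0.4921461 0.1916154] hole-thread foot axes mm -0.06531304155639883 2.073038049685083
hole wrt tcp [-0.01752107  0.05427923]
```

View pics/c_t8b.png

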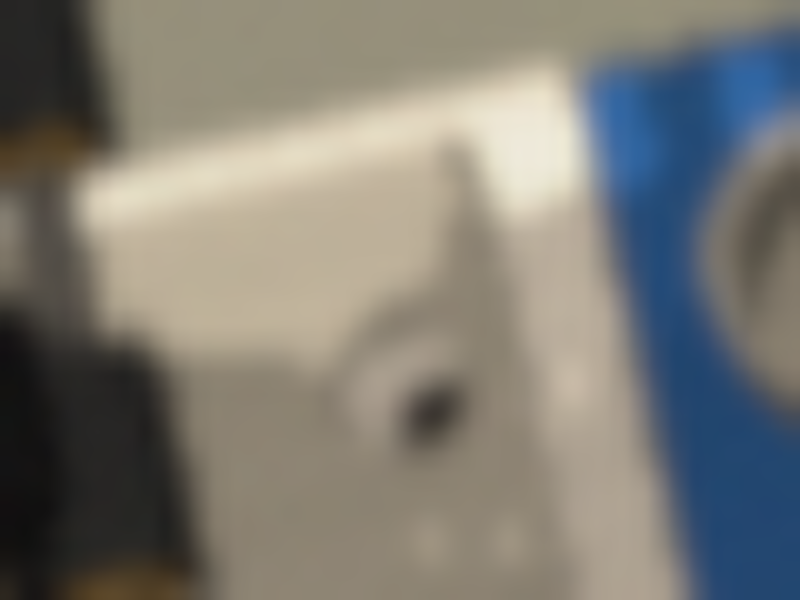

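```bash
python3 - <<'E'
from h import *
w=load('top8')
g=lambda x,y:((x+.5)/20-.5+188,(y+.5)/20-.5+195)
fx=np.array([np.cos(.296),np.sin(.296)]);fy=np.array([-fx[1],fx[0]])
h=ray(w,*g(401,374),.0463)[:2];t=ray(w,*g(437,417),.025)[:2]
print(h,t,'b: hole-thread foot axes mm',(h-t)@fx*1e3,(h-t)@fy*1e3)
E
```

```text
[0.5266807  0.08839272] [0.52588775 0.08726415] b: hole-thread foot axes mm 1.0876611266785672 0.8481870485980422
```

Both views agree that the plate is 1–2 mm too far towards the knob: wrist hole_a gives 2.1 mm, top hole_b 0.8 mm. I'll make a small correction.

>>> jog_arm:
  commands:
    - {"translation": [0.2, -0.8, 0], "twist": 0}
    - {"translation": [0.2, -0.8, 0], "twist": 0}
    - {"translation": [0, 0, 0], "twist": 0}
    - {"translation": [0, 0, 0], "twist": 0}
    - {"translation": [0, 0, 0], "twist": 0}
    - {"translation": [0, 0, 0], "twist": 0}
    - {"translation": [0, 0, 0], "twist": 0}

```text
time: 16.5
ee_pos: [0.5091, 0.1377, 0.0546]
eef_rot: [-0.699, -0.104, 0.104, 0.699]
ft_force: [0.3, -0.5, -2.8]
width: 0.0135
```

```bash
python3 - <<'E'
from h import *
s=st(); print(np.abs(s['joint_vel']).max()); snap('wrist','wrist9');snap('top','top9')
a=cv2.imread('pics/wrist9.png')[100:200,220:340];b=cv2.imread('pics/top9.png')[195:225,188:228]
a=cv2.resize(a,(480,400),interpolation=2);b=cv2.resize(b,(300,225),interpolation=2)
o=np.zeros((400,790,3),np.uint8);o[:,:480]=a;o[:225,490:]=b;cv2.imwrite('pics/c9.png',o)
E
```

```text
t 16.5 pos [0.5091 0.1377 0.0546] jaw yaw 0.295 down [ 0.  0. -1.] F [ 0.3 -0.5 -2.8] M [ 0.   -0.12 -0.  ] w 0.0135 q [ 0.12  0.34 -0.54  1.88  0.21  0.98 -0.21]
0.0009467598775327827
```

View pics/c9.png

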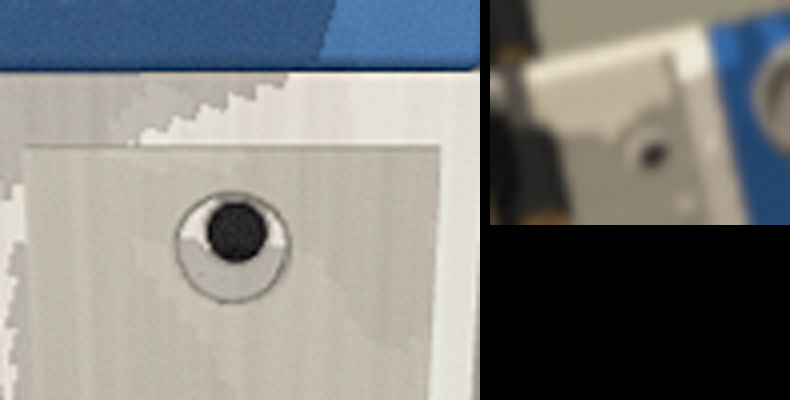

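```bash
python3 - <<'E'
from h import *
w=load('wrist9');t=load('top9')
fx=np.array([np.cos(.296),np.sin(.296)]);fy=np.array([-fx[1],fx[0]])
g=lambda x,y:((x+.5)/4-.5+220,(y+.5)/4-.5+100)
d=ray(w,*g(233,247),.046)[:2]-ray(w,*g(236,231),.025)[:2];print('a',d@fx*1e3,d@fy*1e3)
g=lambda x,y:((x-490+.5)/7.5-.5+188,(y+.5)/7.5-.5+195)
k=lambda x,y:((x+.5)/20-.5+188,(y+.5)/20-.5+195)
d=ray(t,*g(645,141),.046)[:2]-ray(t,*k(437,417),.025)[:2];print('b',d@fx*1e3,d@fy*1e3)
s=st(); close_job()
E
```

```text
a -0.47414257507223806 0.5282469408861319
b 0.43227504263326083 -0.6146336213321804
t 16.6 pos [0.5092 0.1377 0.0546] jaw yaw 0.295 down [ 0.  0. -1.] F [-0.   0.1 -2.4] M [ 0.03 -0.08  0.04] w 0.0138 q [ 0.12  0.34 -0.54  1.88  0.21  0.98 -0.21]
the job is handed in; nothing more can be done
```

The knob is turned to its stop and the arm is holding the cover plate steady over the foot. I handed the job in at about 16.6 s.

- **Knob:** I gripped it and turned it clockwise by 1.19 rad. After I let go it stayed there, and the wrist picture put it at about 1.197 rad (the stop is 1.2). I had no direct reading of the click.
- **Cover plate:** I picked the one farthest to the robot's right, by its black grip. It is level, with its underside about 15 mm above the foot. That height comes from the tool position and how the plate was gripped, since the cameras give no depth.
- **Hole alignment:** In the last check both holes were within about 0.8 mm of their threaded holes, well inside the 3 mm of room all round. This was after a 1.6 mm correction. Thread_a shows in full through its hole in the wrist picture. Hole_b is less certain: it could only be seen in the blurry, slanted top view, where the thread was partly hidden, so I used its position from the first picture.
- **Hold:** The arm was still, and the wrist force was only about the plate's weight (2.4 N), so the plate is not touching the foot.

I did not touch the saucepan, bowl, jar or spatula.

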